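# Load a reagent cassette under the sprung flap of a bench analyser

### The arm

A 7-joint arm with a two-finger parallel gripper is mounted at the origin on the work surface. World frame = base frame: x ahead of the robot, y to its left, z up, the work surface at z = 0. Lengths are in m, angles in degrees, forces in N, time in s.
With the tool pointing down it reaches from about 0.425 to 0.875 m from the base axis. Payload 4.7 kg.
Tool frame: the origin (TCP) lies midway between the tips of the shut fingers; the grasp point (between the pads) lies 19 mm behind it; z points along the fingers, y is the line along which they close (so a half turn about z gives the same grasp; the last joint's range is limited). The gripper opens to 87 mm and grips with 3 to 60 N. Pads are 19 mm wide; open, the fingers measure 117 mm over their backs; the gripper's body (75 mm by 190 mm) begins 51 mm behind the grasp point.
Start: joints at [0.808, 18.392, -4.016, 83.108, 1.295, 78.541, -3.26], TCP at [0.65, -0, 0.223] pointing down, gripper open.
Joint ranges: [-163.93, 163.93], [-17.29, 119.83], [-79.2, 71.16], [3.27, 140.29], [-89.18, 269.18], [5.43, 117.66], [-154.24, 154.24]. Speed limits (degrees/s): [147.25, 147.25, 180, 180, 180, 180, 180].

### API

Orientations are given as [roll, pitch, yaw] about the fixed x, y, z axes, in that order (R = Rz(yaw) Ry(pitch) Rx(roll)).
In Python, from cell import env, viewer, boxes_of, masks_of gives the robot as it stands. The module is installed in compiled form; this text tells all that it offers.
- The arm moves only by the tool apply_moves, never from a script. Its argument "moves" is a list of rows, each a list of 7 numbers: the shift along the tool's x, y, z scaled (see below), then the turn, a rotation vector about the tool's x, y, z scaled (see below), then the opening, from 0 (shut) to 1 (fully open). A call has 1 to 20 rows; each row is the pose to reach, as a shift and turn from the pose commanded when the call began, along the tool's axes at that moment; what a row does not reach only later rows make up. The controller multiplies each number of a shift by 0.2 m and each number of a turn by 1.5 rad. A row lasts 1/10 s, in which the tool goes at most 50 mm and 8.59 degrees, less where a joint would pass 70% of its speed; a pose out of reach is approached as far as the arm can. A call with a number of a shift or a turn outside -1 to 1 is refused whole. A call with a gripper value outside its range is refused whole. The fingers move at their own pace and stop on an object; "grip_force" is the grip in N (left out, the last holds). Time passes only in rows, so rows that repeat a pose let the fingers close. It gives the time, the measured TCP pose, the force, the opening and the grip force at its end, in the units of the state.
- env.get_obs(): the state, without advancing time (a new reading comes with each control period).
- viewer.read_camera(name): name is "scene" or "side" or "wrist"; returns the picture (400x640x3 uint8, red, green, blue); there is no depth.
- viewer.get_calibration(name): a dict with "fov_y" (degrees; the focal length in pixels is half the picture's height over the tangent of half this angle, whatever the lens; pixels are square), "cx", "cy" (the principal point, pixels), "k1" (the pictures are not rectified: a ray, as slopes to the right and down, at radius r is drawn at 1 + k1 r^2 times it, then the intrinsics apply), "position" and "orientation" of the camera in the world. Camera axes: x right, y up, looking along -z (the intrinsics and any distortion apply to the point x, -y, -z); pixel columns grow to the right and rows downward; lengths in m; the calibration is good to about 2 mm. A picture is of the moment at which its call begins: read the wrist's pose just before it. get_calibration takes no time and is no camera call; for the wrist camera it gives the pose at the moment of the call.
- env.sign_off(): hands the job in; it is judged then, once.
Trained networks look in the newest picture that a camera, given by its name, has taken for a name from the list of things; names that differ only in an ending like _2 or _b are one class to them, and where a whole thing is asked for, a point or a joint stands for the part that bears it (a point fixed in the world has none). Each returns a list of dicts, best first, with "conf" (0 to 1); they miss things now and then, are a little off and sometimes report something else, mostly with a low value. They report only what shows in the picture. A call takes as long as a camera call. They do not tell look-alikes from the thing itself.
- boxes_of(camera, target): "location" ([column, row] in pixels, amid what is visible of it).
- masks_of(camera, target): "pixels" (400x640 bool, what is visible of it) and "location" ([column, row] in pixels, amid what is visible of it).
The state is a dict: "time_s": time; "qpos": joint angles; "joint_velocities": joint speeds; "effort": joint torques, N m; "tool_pos": TCP position; "tool_rot": TCP orientation; "force": force on the tool from outside, world axes, zero at the start; "wrist_torque": the same for the moment, N m; "grip_width": finger opening in m; "grasp_force": force on a finger pad.
Only numpy, scipy, OpenCV 4.12 (cv2) and the standard library are available. Lean on these libraries where they do the work, as an engineer would, in place of code of your own. Each camera call takes 0.05 s, during which the arm holds its last target. There are 200 camera calls.

### The job

Load the white cassette into the analyser: with one fingertip press down the long steel paddle beside the lane so that the sprung flap lifts, and keep it pressed while the other fingertip pushes the cassette along the lane, under the flap, until it is fully home against the end stop. Then let the flap down onto the cassette and move clear. Do not pick up the cassette, and leave the bottle, the beaker and the jar where they stand.

Things in the scene. Friction and masses are not known exactly. Their poses are not given: they have to be found in the camera images.
- loader: Fixed loading lane of a bench analyser. Origin on the bench (z = 0), mid-lane, under the flap's front edge; +x runs along the lane into the machine, +y is the hinge side, z up. Lane floor: plate 5 mm thick, x -140 to +65 mm. Side rails: inner faces y = +-24 mm, outer +-29, tops z = 19, same length. White housing from x = 75 to 195 mm, y = +-100, 45 mm high, its grey top panel 54 mm.
- lane_stop (a point): Middle of the near face of the end stop across the lane, at loader x = +55, y = 0, z = 15 mm; the block's top is at z = 25 mm. The cassette's front face meets it when home.
- flap_hinge (a point): Point of the flap's hinge line above the flap's front edge: loader x = 0, y = +33, z = 36 mm. The line runs parallel to the loader's x between two posts at x = -146 and +66 mm (each 8 mm thick, y = 26 to 40 mm, top z = 43 mm).
- flap (a joint): Turn of the sprung flap, rad: 0 shut, grows as its free edge lifts, end stop 0.75. Steel plate 3 mm thick, loader x = 0 to 53 mm, reaching 50 mm from the hinge line toward -y; shut, it slopes down 0.56 rad and blocks the lane. The cassette passes above 0.43; let down on it the flap rests at about 0.41. Spring 0.09 N m at 0, 0.15 at 0.6: about 5 N down on the paddle 28 mm from the hinge.
- paddle (a point): Steel press paddle, rigid with the flap. Origin on the hinge line (loader x 0, y 33, z 36 mm), axes as the loader's at joint 0. Flat plate 3 mm thick, loader x = -140 to +53 mm, reaching 42 mm from the hinge line toward +y, sloping down outward by 0.175 rad + joint. Pressed down it lifts the flap. Space under it is free beyond y = 40 mm; a fingertip may slide along it.
- paddle_edge (a point): Middle of the paddle's outer long edge (loader x = -43.5 mm, y = +74, z = 29 mm with the flap shut).
- cassette: White closed plastic cassette, loose, 70 mm (x) by 46 (y) by 22 (z), 0.1 to 0.2 kg. Origin at the centre of its underside, x along the lane. Starts flat on the lane floor (5 mm above the bench) between the rails, in front of the flap. Home: front face on the end stop, origin at loader x = +20 mm; its rear 15 mm then still stands out in front of the flap.
- bottle: Bystander: white capped bottle, 54 mm across, 130 mm tall, origin at centre of underside. Leave it.
- beaker: Bystander: open glass beaker, 68 mm across, 85 mm tall, origin at centre of underside. Leave it.
- jar: Bystander: small jar with a screw cap, 40 mm across, 45 mm tall, origin at centre of underside. Leave it.
There are look-alikes about, which are no part of the job. What is shaped like the cassette but blue or purple is not meant.

How it is judged:
By the outcome, as a careful person would: the job done as asked, in the order asked, and still so for the second after the job is handed in, with the robot touching nothing.
It also fails if it takes over 40 s, if anything falls off the work surface, if the arm or the gripper's body presses on something with over 40 N, if the wrist force passes 120 N, or if a joint passes its speed limit or range.

## Working session

There is one attempt and no reset: what is moved stays moved. The work goes in short steps, Python scripts to look and compute and a tool call to move; the robot and the scene stay as the last step left them, time stands still between calls to the robot, and variables do not carry over. Pictures are saved under pics/ and viewed, at most 10 in all, crops included, and the job is handed in when it is done.

Besides the shell and the picture viewer there is one more tool, called after "Emit:" as name(argument=value, ...) on one line, values as JSON. apply_moves: Moves the arm, as the interface text tells. Shifts and turns lie within -1 to 1; 1 stands for 0.2 m of shift or 1.5 rad of turn. Its arguments: {"type":"object","properties":{"moves":{"type":"array","items":{"type":"array","items":{"type":"number","minimum":-1,"maximum":1}}},"grip_force":{"type":"number"}},"required":["moves"]}

```bash
mkdir -p pics; cat > h.py <<'E'
import numpy as np,cv2
from scipy.spatial.transform import Rotation as R
from cell import env,viewer,boxes_of,masks_of
def rot(o): 
    return R.from_euler('xyz',o,degrees=True).as_matrix()
def proj(c,P):
    P=np.atleast_2d(P); q=(P-np.array(c['position']))@rot(c['orientation'])
    s=np.c_[q[:,0]/-q[:,2],-q[:,1]/-q[:,2]]
    f=200/np.tan(np.radians(c['fov_y']/2))
    s=s*(1+c['k1']*(s**2).sum(1,keepdims=True))
    return s*f+[c['cx'],c['cy']]
def ray(c,uv):
    f=200/np.tan(np.radians(c['fov_y']/2))
    d=(np.array(uv,float)-[c['cx'],c['cy']])/f; s=d.copy()
    for _ in range(20): s=d/(1+c['k1']*(s**2).sum())
    return np.array(c['position']),rot(c['orientation'])@np.array([s[0],-s[1],-1])
def onz(c,uv,z):
    p,d=ray(c,uv); return p+d*(z-p[2])/d[2]
E
python3 - <<'E'
from h import *
for n in ('scene','side','wrist'):
    im=viewer.read_camera(n); cv2.imwrite(f'pics/{n}0.png',im[...,::-1])
    c=viewer.get_calibration(n); print(n,c)
    for t in ('loader','flap','paddle','cassette','bottle','beaker','jar'):
        for b in boxes_of(n,t)[:3]: print(t,round(b['conf'],2),np.round(b['location']),np.round(onz(c,b['location'],0.02),3))
print(env.get_obs())
E
```

```text
scene {'fov_y': 47.33658820412946, 'cx': 313.7110884416819, 'cy': 195.41161636789397, 'k1': -0.044295501775193036, 'position': array([ 0.98856273, -0.49891493,  0.60882532]), 'orientation': array([52.02673769, -0.16055357, 39.74616998])}
flap 0.87 [310. 249.] [ 0.603 -0.044  0.02 ]
flap 0.62 [269. 260.] [ 0.566 -0.113  0.02 ]
paddle 0.71 [305. 251.] [ 0.6   -0.054  0.02 ]
cassette 0.9 [231. 210.] [ 0.41  -0.062  0.02 ]
cassette 0.89 [301. 193.] [0.482 0.071 0.02 ]
cassette 0.87 [270. 258.] [ 0.564 -0.108  0.02 ]
bottle 0.74 [248. 347.] [ 0.666 -0.259  0.02 ]
beaker 0.73 [369. 196.] [0.599 0.155 0.02 ]
jar 0.71 [214. 316.] [ 0.585 -0.256  0.02 ]
side {'fov_y': 56.550519470635074, 'cx': 323.7335488812149, 'cy': 204.78637825761635, 'k1': -0.07766218098490911, 'position': array([0.30838772, 0.68053315, 0.61432521]), 'orientation': array([  50.3629035 ,    0.45650344, -159.35272488])}
loader 0.66 [283. 179.] [ 0.71  -0.054  0.02 ]
flap 0.7 [328. 186.] [ 0.582 -0.065  0.02 ]
paddle 0.68 [330. 186.] [ 0.579 -0.067  0.02 ]
paddle 0.6 [352. 151.] [ 0.577 -0.259  0.02 ]
cassette 0.89 [396. 169
[... 886 characters left out ...]
'qpos': array([ 0.80886406, 18.39220138, -4.01616144, 83.10880018,  1.29599569,
       78.54293302, -3.25952274]), 'joint_velocities': array([-0.10324244,  0.03526696,  0.02905937,  0.00895067,  0.08947942,
        0.07703793, -0.05124086]), 'effort': array([ 4.16022285e-04, -4.91105855e+01, -4.02233675e-01, -3.12771928e+01,
       -6.34025806e-02,  3.37307097e-02,  3.24275902e-05]), 'tool_pos': array([ 6.49997583e-01, -4.72654091e-05,  2.22572430e-01]), 'tool_rot': array([1.79998741e+02, 3.86209558e-03, 9.00006930e+01]), 'force': array([0.70979082, 0.02843187, 0.70194152]), 'wrist_torque': array([ 0.00496043,  0.01562485, -0.03043356]), 'grasp_force': 0.0, 'grip_width': 0.08704105642677572}
```

```bash
python3 - <<'E'
import cv2
a=cv2.imread('pics/scene0.png');b=cv2.imread('pics/wrist0.png')
cv2.imwrite('pics/s1.png',cv2.resize(a[150:380,170:490],(800,575),interpolation=cv2.INTER_CUBIC))
cv2.imwrite('pics/w1.png',cv2.resize(b[60:360,100:500],(800,600),interpolation=cv2.INTER_CUBIC))
E
```

```text
(no output)
```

View pics/s1.png

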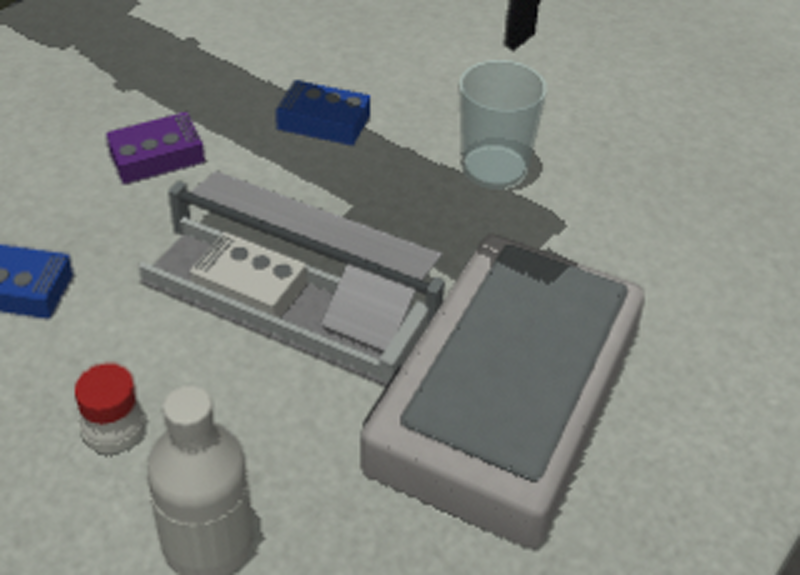

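View pics/w1.png

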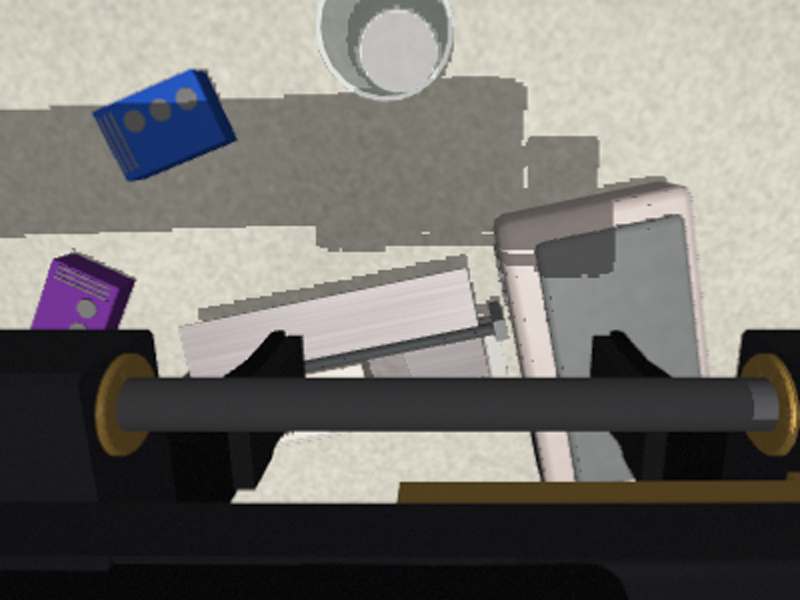

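Three blue/purple look-alikes stand outside the lane: blue at scene px (301,193), purple at (231,210), and blue at the left edge near (180,262). The one meant is the white block in the lane at (270,258); the enlarged crop confirms it is white and sits between the rails in front of the flap. In the wrist view the paddle's outer edge runs from (190,223) to (333,188), so the loader's yaw is about +12°. Next I fit the loader pose.

```bash
cat > fit.py <<'E'
from h import *
from scipy.optimize import least_squares
S=viewer.get_calibration('scene');W=viewer.get_calibration('wrist');D=viewer.get_calibration('side')
def s(x,y): return (170+x/2.5,150+y/2.5)
def w(x,y): return (100+x/2,60+y/2)
z1=.0302
pts=[(S,(-.140,.0746,z1),s(215,172)),(S,(.053,.0746,z1),s(440,257)),
 (S,(-.140,-.029,.019),s(142,266)),(S,(-.140,-.029,0),s(142,282)),
 (S,(0,-.0094,.0094),s(325,335)),(S,(.053,-.0094,.0094),s(378,352)),
 (S,(.075,-.1,.0),s(366,476)),(S,(.195,-.1,.0),s(530,548)),
 (W,(-.140,.0746,z1),w(180,326)),(W,(.053,.0746,z1),w(466,257))]
def T(p): 
    c,t=np.cos(p[2]),np.sin(p[2])
    return np.array([[c,-t,0,p[0]],[t,c,0,p[1]],[0,0,1,0],[0,0,0,1]])
def ap(p,q): q=np.atleast_2d(q); return (q@T(p)[:3,:3].T)+T(p)[:3,3]
E
python3 - <<'E'
from fit import *
f=lambda p:np.concatenate([(proj(c,ap(p,q))[0]-u) for c,q,u in pts])
r=least_squares(f,[.63,-.09,.2],loss='soft_l1'); p=r.x
print(p,np.degrees(p[2])); print(np.round(f(p).reshape(-1,2),1))
# cassette: top face centre from scene/wrist masks
A={}
import itertools
def poly(im,c,q,col):
    u=np.round(proj(c,ap(p,q))*8).astype(int); cv2.polylines(im,[u.reshape(-1,1,2)],True,col,1,cv2.LINE_AA,3)
im=cv2.imread('pics/scene0.png')
im=cv2.resize(im,None,fx=1,fy=1)
def draw(im,c):
    poly(im,c,[(-.14,.0746,z1),(.053,.0746,z1),(.053,.033,.0375),(-.14,.033,.0375)],(0,0,255))
    poly(im,c,[(-.14,-.029,.019),(.065,-.029,.019),(.065,.029,.019),(-.14,.029,.019)],(0,255,0))
    poly(im,c,[(.075,-.1,.0),(.195,-.1,.0),(.195,.1,0),(.075,.1,0)],(255,0,0))
    poly(im,c,[(.0,-.0094,.0094),(.053,-.0094,.0094),(.053,.033,.036),(0,.033,.036)],(0,255,255))
draw(im,S)
d=cv2.imread('pics/side0.png');draw(d,D)
a=cv2.resize(im[190:350,200:440],(800,533),interpolation=cv2.INTER_CUBIC)
b=cv2.resize(d[110:250,220:430],(800,533),interpolation=cv2.INTER_CUBIC)
cv2.imwrite('pics/o1.png',a);cv2.imwrite('pics/o2.png',b)
for z in(.027,):
  for n,c,u in(('S',S,(270,258)),):
    print(np.round((onz(c,s(245,262),.027)-T(p)[:3,3])@T(p)[:3,:3],4))
E
```

```text
[ 0.62866305 -0.09556034  0.22655939] 12.98089704178762
[[ 0.  -0.8]
 [ 1.5 -2.9]
 [-1.3 -0.1]
 [-0.1  0.8]
 [-0.6 -4.6]
 [ 5.9 -0.7]
 [-1.8 -0.8]
 [ 6.   2. ]
 [-0.5  0.1]
 [ 0.7  2.3]]
[-0.0693  0.0024  0.027 ]
```

View pics/o1.png

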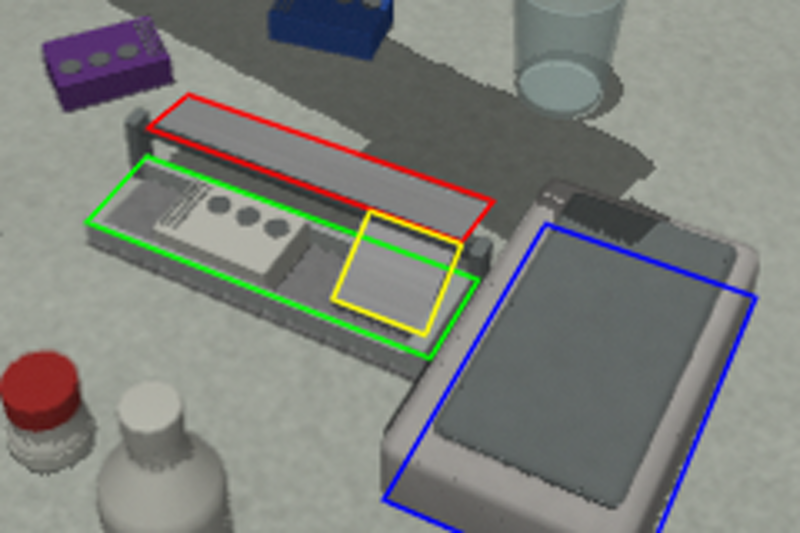

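View pics/o2.png

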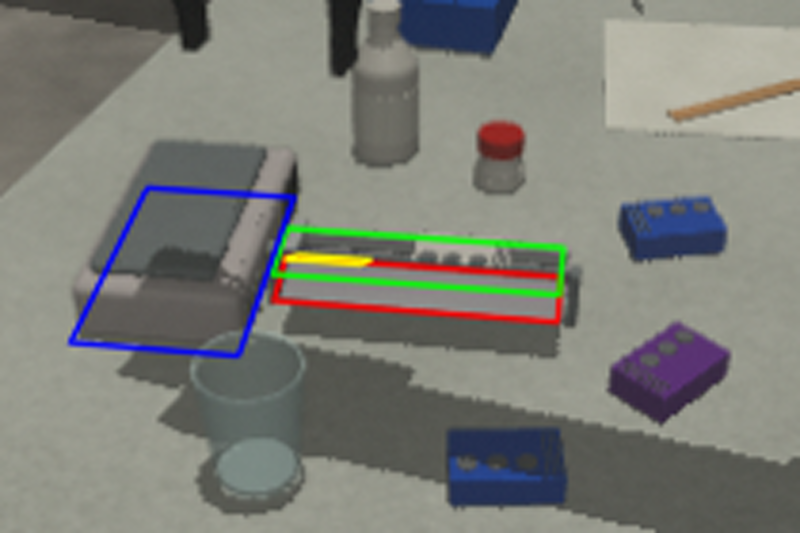

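The overlay fits within about 2–3 mm, and the cassette's centre is at loader x ≈ -69 mm. I'll move above the start position, with the fingers straddling the hinge bar and turned to the loader's yaw.

Emit:
apply_moves(moves=[[-0.465, -0.72, 0.4, 0, 0, 0.896, 0.57], [-0.465, -0.72, 0.4, 0, 0, 0.896, 0.57], [-0.465, -0.72, 0.4, 0, 0, 0.896, 0.57], [-0.465, -0.72, 0.4, 0, 0, 0.896, 0.57], [-0.465, -0.72, 0.4, 0, 0, 0.896, 0.57], [-0.465, -0.72, 0.4, 0, 0, 0.896, 0.57], [-0.465, -0.72, 0.4, 0, 0, 0.896, 0.57], [-0.465, -0.72, 0.4, 0, 0, 0.896, 0.57], [-0.465, -0.72, 0.4, 0, 0, 0.896, 0.57], [-0.465, -0.72, 0.4, 0, 0, 0.896, 0.57], [-0.465, -0.72, 0.4, 0, 0, 0.896, 0.57], [-0.465, -0.72, 0.4, 0, 0, 0.896, 0.57]])

```text
time_s: 2.4
tool_pos: [0.506, -0.093, 0.1426]
tool_rot: [180.0, -0.0, 13.1]
force: [-0.6, -0.5, -0.5]
grip_width: 0.0495
grasp_force: 0.0
```

```bash
python3 - <<'E'
from h import *
o=env.get_obs();print(o['tool_pos'],o['tool_rot'],o['grip_width'],o['force'],o['time_s'])
for n in('wrist','scene'):
    c=viewer.get_calibration(n);im=viewer.read_camera(n);cv2.imwrite(f'pics/{n}2.png',im[...,::-1])
    if n=='wrist': np.save('w2.npy',c,allow_pickle=True);print(c)
im=cv2.imread('pics/wrist2.png');cv2.imwrite('pics/w2.png',cv2.resize(im,(800,500),interpolation=cv2.INTER_CUBIC))
E
```

```text
[ 0.50604573 -0.09298106  0.14263529] [ 1.79996510e+02 -9.59310168e-03  1.31369633e+01] 0.04951379436348548 [-0.59317824 -0.4606716  -0.54403166] 2.4
{'fov_y': 69.87755739204353, 'cx': 323.3091489735477, 'cy': 200.47020244537393, 'k1': -0.01231214409351117, 'position': array([ 0.57291189, -0.07789933,  0.30414918]), 'orientation': array([-1.45297629e+01,  4.16189459e-02, -7.68343929e+01])}
```

View pics/w2.png

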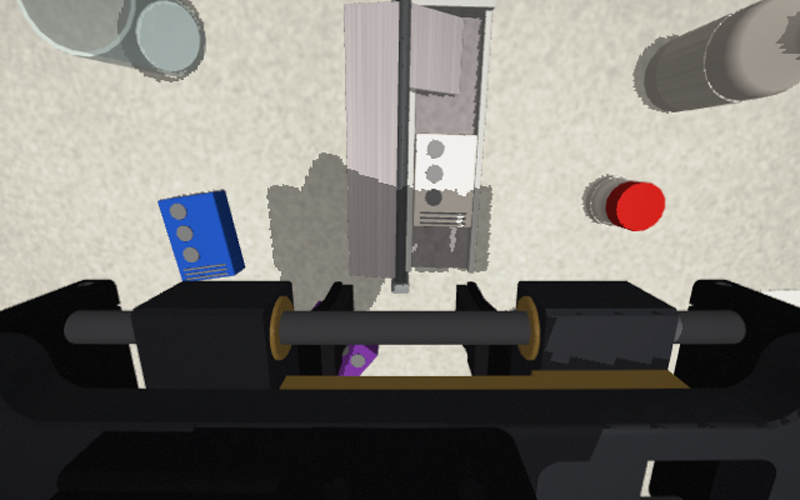

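The wrist view shows the paddle (outer edge, zoomed px (344,4) to (349,277)), the hinge bar at x≈403, and the white cassette with corners (415,133), (477,135), (472,228) and (412,225). The flap's front corner is at (459,95). I refine the loader pose from these.

```bash
cat > fit2.py <<'E'
from fit import *
W2=np.load('w2.npy',allow_pickle=True).item()
v=lambda x,y:(x/1.25,y/1.25)
pts2=[(W2,(-.140,.0746,z1),v(349,277)),(W2,(.053,.0746,z1),v(344,4)),(W2,(-.14,-.029,.019),v(489,270)),(W2,(0,-.0094,.0094),v(459,95)),(W2,(.053,-.0094,.0094),v(462,18))]
E
python3 - <<'E'
from fit2 import *
f=lambda p:np.concatenate([(proj(c,ap(p,q))[0]-u) for c,q,u in pts2+pts[:4]+pts[8:]])
r=least_squares(f,[.63,-.09,.2],loss='soft_l1'); p=r.x
print(p,np.degrees(p[2])); print(np.round(f(p).reshape(-1,2),1))
for u in [(415,133),(477,135),(472,228),(412,225)]:
    print(np.round((onz(W2,v(*u),.027)-T(p)[:3,3])@T(p)[:3,:3],4))
np.save('p.npy',p)
for n,t in [((-.119,.030,0),'start'),((-.0245,.03,0),'end'),((-.119+.0,.030,0),'')]: print(t,ap(p,n))
# fingertip estimate in image
o=env.get_obs(); t=np.array(o['tool_pos']);Rt=rot(o['tool_rot'])
for y in(-.025,.025): print(proj(W2,t+Rt@[0,y,0])*1.25)
for n,z in(('beaker',.0425),('bottle',.065),('jar',.02)):
    for b in boxes_of('wrist',n)[:1]: print(n,b['conf'],onz(W2,b['location'],z))
E
```

```text
[ 0.62577121 -0.09902326  0.2134859 ] 12.231841335976254
[[ 4.000e-01 -9.000e-01]
 [-4.000e-01 -0.000e+00]
 [-1.100e+01  2.900e+00]
 [ 2.000e-01  3.000e-01]
 [ 8.000e-01 -1.000e-01]
 [-1.400e+00 -1.000e+00]
 [-6.000e-01 -2.100e+00]
 [-3.400e+00 -5.000e-01]
 [-2.200e+00  4.000e-01]
 [ 8.960e+01 -2.200e+00]
 [-5.840e+01 -1.853e+02]]
[-0.0292  0.0243  0.027 ]
[-0.0298 -0.0216  0.027 ]
[-0.0998 -0.0223  0.027 ]
[-0.0981  0.025   0.027 ]
start [[ 0.50311668 -0.0949166   0.        ]]
end [[ 0.59547137 -0.07489508  0.        ]]
 [[ 0.50311668 -0.0949166   0.        ]]
[[351.74424859 303.72917554]]
[[454.75787804 303.89824329]]
beaker 0.96 [0.61134415 0.11990246 0.0425    ]
bottle 0.7 [ 0.67490563 -0.25867101  0.065     ]
jar 0.64 [ 0.57753688 -0.25466828  0.02      ]
```

```bash
python3 - <<'E'
from fit2 import *
W0=dict(W);W0['position']=np.array([0.65037411,0.06785313,0.38412177]);W0['orientation']=np.array([-14.493498,.00667,.03045])
P=pts2[:2]+pts2[3:]+pts[:4]+[(W0,)+a[1:] for a in pts[8:]]
f=lambda p:np.concatenate([(proj(c,ap(p,q))[0]-u) for c,q,u in P])
r=least_squares(f,[.63,-.09,.2],loss='soft_l1'); p=r.x
print(p,np.degrees(p[2])); print(np.round(f(p).reshape(-1,2),1).tolist())
for u in [(415,133),(477,135),(472,228),(412,225)]:
    print(np.round((onz(W2,v(*u),.027)-T(p)[:3,3])@T(p)[:3,:3],4))
np.save('p.npy',p)
for n in [(-.113,.030,0),(-.0245,.03,0)]: print(ap(p,n))
E
```

```text
[ 0.62614857 -0.09848196  0.21118728] 12.100139708868003
[[-0.4, -1.5], [-0.8, -0.9], [-0.3, -0.2], [0.5, -0.7], [-0.9, -1.1], [-0.2, -2.1], [-3.0, -0.7], [-1.7, 0.2], [-1.8, 0.5], [-0.3, 5.0]]
[-0.0298  0.0238  0.027 ]
[-0.0303 -0.0221  0.027 ]
[-0.1002 -0.0229  0.027 ]
[-0.0987  0.0244  0.027 ]
[[ 0.50937049 -0.09283565  0.        ]]
[[ 0.59590426 -0.0742842   0.        ]]
```

Emit:
apply_moves(moves=[[0, 0, 0.2, 0, 0, 0.012, 0.57], [0, 0, 0.4, 0, 0, 0.012, 0.57], [0, 0, 0.5, 0, 0, 0.012, 0.57], [0, 0, 0.53, 0, 0, 0.012, 0.57], [0, 0, 0.55, 0, 0, 0.012, 0.57], [0, 0, 0.57, 0, 0, 0.012, 0.57], [0, 0, 0.59, 0, 0, 0.012, 0.57], [0, 0, 0.61, 0, 0, 0.012, 0.57], [0, 0, 0.628, 0, 0, 0.012, 0.57], [0, 0, 0.628, 0, 0, 0.012, 0.57]])

```text
time_s: 3.65
tool_pos: [0.5085, -0.093, 0.019]
tool_rot: [179.9, -0.3, 12.0]
force: [-0.6, 0.8, 5.1]
grip_width: 0.0499
grasp_force: 2.4
```

```bash
python3 - <<'E'
from h import *
o=env.get_obs();print(o['tool_pos'],o['tool_rot'],o['grip_width'],o['force'],o['wrist_torque'],o['time_s'])
for n in('wrist','scene'):
    im=viewer.read_camera(n);cv2.imwrite(f'pics/{n}3.png',im[...,::-1])
a=cv2.imread('pics/wrist3.png')[0:330,150:550];b=cv2.imread('pics/scene3.png')[170:320,190:390]
cv2.imwrite('pics/c3.png',np.hstack([cv2.resize(a,(400,330)),cv2.resize(b,(400,330),interpolation=cv2.INTER_CUBIC)]))
E
```

```text
[ 0.50854234 -0.09299113  0.01902738] [179.93540538  -0.2936382   11.96199981] 0.049938584017073136 [-0.59098064  0.75367317  5.1137266 ] [4.16005323e-01 3.83351214e-01 3.44136286e-04] 3.65
```

View pics/c3.png

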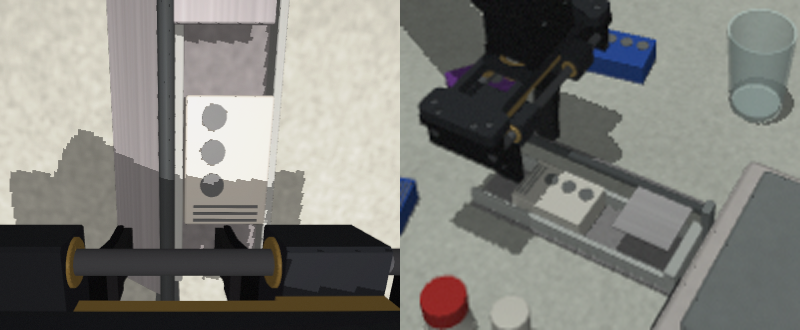

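The flap has lifted and the pusher finger stands behind the cassette (wrist crop: cassette rear at row 222, finger at (235,240)). I press a little deeper and measure the flap angle.

Emit:
apply_moves(moves=[[0, 0, 0.01, 0, 0, 0, 0.57], [0, 0, 0.02, 0, 0, 0, 0.57], [0, 0, 0.02, 0, 0, 0, 0.57]])

```text
time_s: 4.05
tool_pos: [0.5089, -0.0927, 0.0153]
tool_rot: [179.9, -0.3, 12.0]
force: [-0.2, 1.3, 5.1]
grip_width: 0.0497
grasp_force: 2.4
```

```bash
python3 - <<'E'
from fit import *
p=np.load('p.npy')
o=env.get_obs();print(o['tool_pos'],o['tool_rot'],o['grip_width'],o['force'],o['time_s'])
for n in('wrist','scene'):
    c=viewer.get_calibration(n);im=np.ascontiguousarray(viewer.read_camera(n)[...,::-1]);cv2.imwrite(f'pics/{n}4.png',im)
    for j,col in((.3,(0,0,255)),(.45,(0,200,0)),(.6,(255,0,0))):
        a=.56-j
        q=[(x,.033-.05*np.cos(a),.036-.05*np.sin(a)) for x in(0,.053)]
        u=np.round(proj(c,ap(p,q+[(0,.033,.036)]))*16).astype(int);cv2.polylines(im,[u[[2,0,1]].reshape(-1,1,2)],False,col,1,cv2.LINE_AA,4)
    if n=='wrist': A=cv2.resize(im[0:110,300:460],(400,275),interpolation=cv2.INTER_CUBIC)
    else: B=cv2.resize(im[225:325,265:410],(400,275),interpolation=cv2.INTER_CUBIC)
cv2.imwrite('pics/c4.png',np.hstack([A,B]))
E
```

```text
[ 0.50892279 -0.09273864  0.01531827] [179.93728401  -0.33538988  11.97331216] 0.049733745177468175 [-0.24462611  1.27907517  5.08265685] 4.05
```

View pics/c4.png

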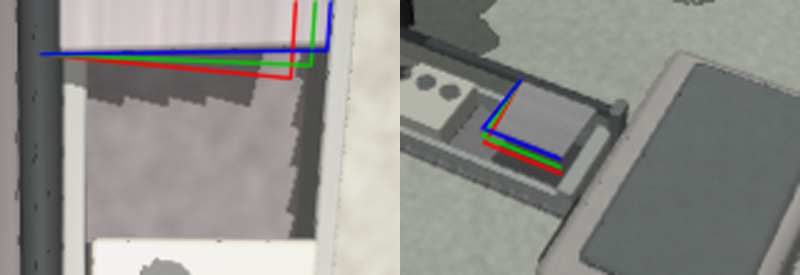

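The flap stands at about 0.6 rad: its edge lies on the blue line in both views, clear of the 0.43 needed. Now I push along the lane.

Emit:
apply_moves(moves=[[0.02, 0, 0, 0, 0, 0, 0.57], [0.045, 0, 0, 0, 0, 0, 0.57], [0.07, 0, 0, 0, 0, 0, 0.57], [0.095, 0, 0, 0, 0, 0, 0.57], [0.12, 0, 0, 0, 0, 0, 0.57], [0.145, 0, 0, 0, 0, 0, 0.57], [0.17, 0, 0, 0, 0, 0, 0.57], [0.195, 0, 0, 0, 0, 0, 0.57], [0.22, 0, 0, 0, 0, 0, 0.57], [0.245, 0, 0, 0, 0, 0, 0.57], [0.27, 0, 0, 0, 0, 0, 0.57], [0.295, 0, 0, 0, 0, 0, 0.57], [0.32, 0, 0, 0, 0, 0, 0.57], [0.345, 0, 0, 0, 0, 0, 0.57], [0.365, 0, 0, 0, 0, 0, 0.57], [0.385, 0, 0, 0, 0, 0, 0.57], [0.4, 0, 0, 0, 0, 0, 0.57], [0.4, 0, 0, 0, 0, 0, 0.57]])

```text
time_s: 5.95
tool_pos: [0.5848, -0.0755, 0.0131]
tool_rot: [-180.0, -0.0, 12.0]
force: [-3.0, 3.0, 3.5]
grip_width: 0.0498
grasp_force: 2.3
```

```bash
cat > look.py <<'E'
from fit import *
import sys
k=sys.argv[1];p=np.load('p.npy')
o=env.get_obs();print(o['tool_pos'],o['tool_rot'],o['force'],o['time_s'])
print('loader',np.round((o['tool_pos']-T(p)[:3,3])@T(p)[:3,:3],4))
for n in('wrist','scene'):
    c=viewer.get_calibration(n);im=np.ascontiguousarray(viewer.read_camera(n)[...,::-1]);cv2.imwrite(f'pics/{n}{k}.png',im)
    # home position of cassette top, red
    q=[(-.015,-.023,.027),(.055,-.023,.027),(.055,.023,.027),(-.015,.023,.027)]
    u=np.round(proj(c,ap(p,q))*16).astype(int);cv2.polylines(im,[u.reshape(-1,1,2)],True,(0,0,255),1,cv2.LINE_AA,4)
    if n=='wrist': A=cv2.resize(im[60:240,260:460],(400,360),interpolation=cv2.INTER_CUBIC)
    else: B=cv2.resize(im[200:335,235:385],(400,360),interpolation=cv2.INTER_CUBIC)
cv2.imwrite(f'pics/c{k}.png',np.hstack([A,B]))
E
python3 look.py 5
```

```text
[ 0.58480326 -0.07551958  0.01306582] [-1.79962200e+02 -3.16338711e-02  1.20087253e+01] [-3.03741272  2.96616768  3.4906352 ] 5.95
loader [-0.0356  0.0311  0.0131]
```

View pics/c5.png

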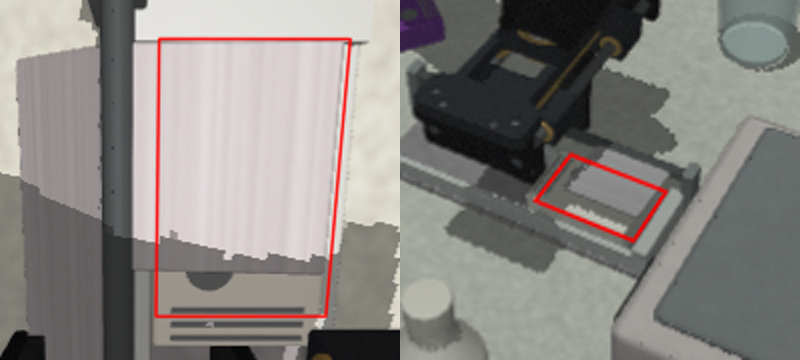

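The cassette is under the raised flap, with about 8 mm left to the red home outline. I continue slowly.

Emit:
apply_moves(moves=[[0.01, 0, -0.005, 0, 0, 0, 0.57], [0.02, 0, -0.005, 0, 0, 0, 0.57], [0.03, 0, -0.005, 0, 0, 0, 0.57], [0.035, 0, -0.005, 0, 0, 0, 0.57], [0.04, 0, -0.005, 0, 0, 0, 0.57], [0.045, 0, -0.005, 0, 0, 0, 0.57], [0.05, 0, -0.005, 0, 0, 0, 0.57], [0.05, 0, -0.005, 0, 0, 0, 0.57]])

```text
time_s: 6.85
tool_pos: [0.5937, -0.0743, 0.0139]
tool_rot: [-180.0, 0.0, 12.0]
force: [-4.1, 3.1, 3.4]
grip_width: 0.0493
grasp_force: 2.5
```

```bash
python3 look.py 6
```

```text
[ 0.59372492 -0.07433563  0.01390622] [-1.79988746e+02  3.67842893e-02  1.19665167e+01] [-4.1358134   3.10455502  3.38960597] 6.85
loader [-0.0266  0.0304  0.0139]
```

Emit:
apply_moves(moves=[[0.005, 0, 0, 0, 0, 0, 0.57], [0.01, 0, 0, 0, 0, 0, 0.57], [0.015, 0, 0, 0, 0, 0, 0.57], [0.02, 0, 0, 0, 0, 0, 0.57], [0.02, 0, 0, 0, 0, 0, 0.57], [0.02, 0, 0, 0, 0, 0, 0.57]])

```text
time_s: 7.55
tool_pos: [0.5942, -0.0744, 0.0136]
tool_rot: [-179.9, 0.4, 11.9]
force: [-13.7, 2.7, 9.6]
grip_width: 0.0495
grasp_force: 6.7
```

```bash
python3 look.py 7
```

```text
[ 0.59415626 -0.07436556  0.0136469 ] [-179.92233218    0.43988327   11.88058039] [-13.68048342   2.65794774   9.56014044] 7.55
loader [-0.0262  0.0303  0.0136]
```

View pics/c7.png

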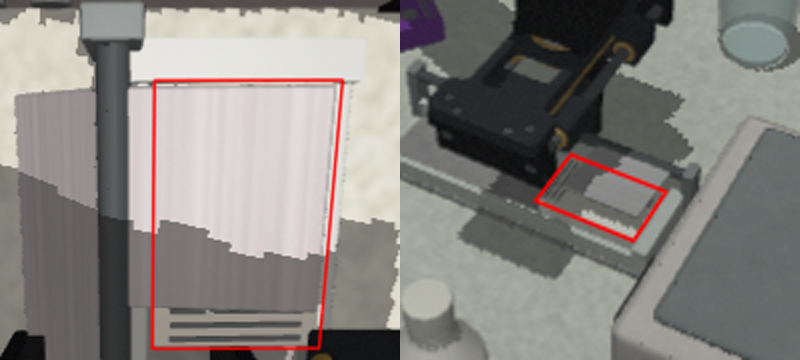

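The pusher stopped dead with the axial force rising to 14 N, and the cassette lies on the home outline. I back off, let the flap down gently, then rise clear.

Emit:
apply_moves(moves=[[-0.015, 0, 0, 0, 0, 0, 0.57], [-0.03, 0, 0, 0, 0, 0, 0.57], [-0.05, 0, 0, 0, 0, 0, 0.57], [-0.05, 0, -0.015, 0, 0, 0, 0.57], [-0.05, 0, -0.03, 0, 0, 0, 0.57], [-0.05, 0, -0.045, 0, 0, 0, 0.57], [-0.05, 0, -0.06, 0, 0, 0, 0.57], [-0.05, 0, -0.08, 0, 0, 0, 0.57], [-0.05, 0, -0.1, 0, 0, 0, 0.57], [-0.05, 0, -0.15, 0, 0, 0, 0.57], [-0.05, 0, -0.3, 0, 0, 0, 0.57], [-0.15, 0, -0.5, 0, 0, 0, 0.57], [-0.3, 0, -0.6, 0, 0, 0, 0.57], [-0.3, 0, -0.6, 0, 0, 0, 0.57], [-0.3, 0, -0.6, 0, 0, 0, 0.57]])

```text
time_s: 9.15
tool_pos: [0.5397, -0.0864, 0.1351]
tool_rot: [180.0, -0.1, 11.9]
force: [0.9, 0.1, 0.3]
grip_width: 0.0496
grasp_force: 0.0
```

```bash
python3 look.py 8; python3 - <<'E'
import cv2,numpy as np
a=cv2.imread('pics/wrist8.png')[0:260,200:520];b=cv2.imread('pics/c8.png')[:,400:]
cv2.imwrite('pics/c8b.png',np.hstack([cv2.resize(a,(400,325)),cv2.resize(b,(400,325))]))
E
```

```text
[ 0.53973111 -0.08638097  0.1350767 ] [ 1.79956816e+02 -1.41683631e-01  1.19156226e+01] [0.92475741 0.1143957  0.28117437] 9.15
loader [-0.082   0.0299  0.1351]
```

View pics/c8b.png

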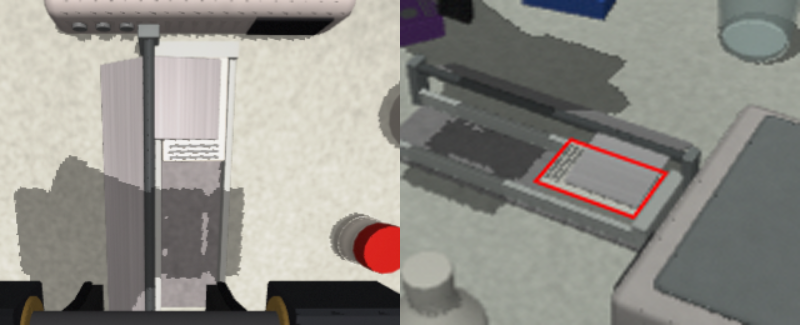

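The cassette lies on the home outline, its rear about 15 mm out in front of the flap, which now rests on it. The gripper is clear, so I hand in.

```bash
python3 -c "
from fit import *
p=np.load('p.npy');print(np.round((onz(W,(200+193/1.25,160/1.25),.027)-T(p)[:3,3])@T(p)[:3,:3],4))
print(env.sign_off())"
```

```text
[-0.0151  0.0021  0.027 ]
the job is handed in; nothing more can be done
None
```

The white cassette is home against the end stop (rear face measured at loader x = -15.1 mm, target -15), the flap rests on it, the gripper is clear, and the job was handed in at about 9 s.

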